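# Fit the rotor in the sample mill and cover it

## Robot

A 7-joint arm with a two-finger parallel gripper is mounted at the origin on the work surface. World frame = base frame: x ahead of the robot, y to its left, z up, the work surface at z = 0. Lengths are in mm, angles in rad, forces in N, time in s.
With the tool pointing down it reaches from about 400 to 875 mm from the base axis. Payload 4.4 kg.
Tool frame: the origin (TCP) lies at the very end of the fingers, on their centre line; the grasp point (between the pads) lies 19 mm behind it; z points along the fingers, y is the line along which they close (so a half turn about z gives the same grasp; the last joint's range is limited). The gripper opens to 85 mm and grips with 20 to 120 N. Pads are 22 mm wide; open, the fingers measure 114 mm over their backs; the gripper's body (76 mm by 85 mm) begins 54 mm behind the grasp point. The pads swing forward as they close: fully open they stand 13 mm farther back than shut.
Start: joints at [1.081, 0.628, 0.038, 1.517, -0.027, 0.996, -0.02], TCP at [267.327, -592.499, 211.213] pointing down, gripper open.
Joint ranges: [-3.06, 3.06], [-0.37, 2.12], [-1.25, 1.32], [0.18, 2.47], [-1.1, 4.24], [0.23, 1.98], [-2.94, 2.94]. Speed limits (rad/s): [2.57, 2.57, 3.14, 3.14, 3.14, 3.14, 3.14].

## Interface

Orientations are given as [roll, pitch, yaw] about the fixed x, y, z axes, in that order (R = Rz(yaw) Ry(pitch) Rx(roll)).
In Python, from cell import ctrl gives the robot as it stands.
- The arm moves only by the tool step_arm, never from a script. Its argument "series" is a list that holds one entry, the list of rows, each a list of 7 numbers: the turn, a rotation vector about the tool's x, y, z as a fraction of full scale, then the shift along the tool's x, y, z as a fraction of full scale, then the closure, from 0 (fully open) to 1 (shut). In form: [[[ax, ay, az, tx, ty, tz, gripper], ...]]. A call has 1 to 12 rows; each row shifts and turns the commanded pose from where the row before left it, along the tool's axes as they then stand; what a row does not reach is not made up. Full scale, the value 1, is 150 mm for a shift and 45 degrees for a turn. A row lasts 1/10 s, in which the tool goes at most 50 mm and 8.59 degrees, less where a joint would pass 70% of its speed; a pose out of reach is approached as far as the arm can. A call with a number of a shift or a turn outside -1 to 1 is refused whole. A call with a gripper value outside its range is refused whole. The fingers move at their own pace and stop on an object; the grip force is fixed at half the most. Time passes only in rows, so rows that do not move let the fingers close. It gives the time, the measured TCP pose, the force, the opening and the grip force at its end, in the units of the state.
- ctrl.read_state(): the state, without advancing time (a new reading comes with each control period).
- ctrl.get_image(name): name is "scene" or "top" or "wrist"; returns a dict with "img" (480x640x3 uint8, red, green, blue), "fx", "fy", "cx", "cy" (pixels), "R" (3x3) and "t" (3): a world point X has camera coordinates R X + t. Camera axes: x right, y down, z forward; pixel columns grow to the right and rows downward; lengths in mm; the calibration is good to about 2 mm. A picture is of the moment at which its call begins. There is no depth.
- ctrl.finish_job(): hands the job in; it is judged then, once.
Trained networks look in a picture, given as the dict that the camera call returned (one of the last four; its "shot" number tells which), for a name from the list of things; names that differ only in an ending like _2 or _b are one class to them, and where a whole thing is asked for, a point or a joint stands for the part that bears it (a point fixed in the world has none). Each returns a list of dicts, best first, with "score" (0 to 1); they miss things now and then, are a little off and sometimes report something else, mostly with a low value. They report only what shows in the picture. A call takes as long as a camera call. They do not tell look-alikes from the thing itself.
- ctrl.recognise(picture, thing): "centre" ([column, row] in pixels, amid what is visible of it).
The state is a dict: "clock": time; "qpos": joint angles; "qd": joint speeds; "tau": joint torques, N m; "eef_pos": TCP position; "tool_rot": TCP orientation; "force": force on the tool from outside, world axes, zero at the start; "torque": the same for the moment, N m; "width": finger opening in mm; "gripper_force": force on a finger pad.
Only numpy, scipy, OpenCV 4.12 (cv2) and the standard library are available. Lean on these libraries where they do the work, as an engineer would, in place of code of your own. Each camera call takes 0.05 s, during which the arm holds its last target. There are 200 camera calls.

## Task

Fit the mill's steel rotor: stand it upright in the round opening on top of the sample mill and, pressing only lightly, turn it until its cross-shaped foot drops into the drive and its flange sits fully home on the collar, then let go of it. Then put the mill's cover over it, down flat on the housing, and leave everything else on the bench where it stands.

Things in the scene. Friction and masses are not known exactly. Their poses are not given: they have to be found in the camera images.
- rotor_mid (a point): Steel rotor, loose, standing upright on the bench at the start. This point is on its axis half-way up (40 mm above its underside), z up its axis. Flat grip bar on top, from 44 to 80 mm above the underside, 44 mm long along x and 16 mm thick along y (pinch it across y). Below it a flange of 66 mm diameter, from 38 to 44 mm up. About 0.3 kg.
- rotor_foot (a point): Centre of the rotor's underside. The foot is a cross of two bars along its x and y, each 44 mm long and 8 mm thick, 10 mm tall. Above it, from 10 to 38 mm up, is a round body of 48 mm diameter, its lower edge chamfered 2 mm.
- mill_seat (a point): Centre of the rim of the round steel collar (outer diameter 84 mm) on top of the sample mill, 150 mm above the bench, z up; the control panel is on the mill's -x side. The opening is 58 mm wide in the top 6 mm, 51 mm below. Rotor home: its flange rests on the rim and its half-way point is 2 mm above this point. Press the rotor on the mill lightly (about 10 N; over 50 N, even for a moment, is too hard).
- bore (a point): Point on the axis of the mill's opening, 29 mm below the rim, where the top of the steel drive stands. The drive has a cross slot 11.5 mm wide, 12 mm deep. Slot angle unknown, different every time and NOT given by this point's axes (they are the mill's); the cross fits every quarter turn, within about 4 degrees. A rotor not in the slot sits 9 mm too high.
- deck (a point): Point on the mill's axis at the level of the housing's flat top (150 x 150 mm, fixed, 120 mm above the bench, 30 mm below the rim). The drive stands on a spring: 6.5 N to start it down, then 0.45 N per mm, 14 mm at most; it springs up when the foot drops into the slot and lifts a rotor that is not in. It resists turning with 0.25 N m and turns along once the foot is in.
- cover_mid (a point): Grey cover, loose: round cap, open below, standing on its open end. Outer diameter 98, inner 92, inside height 75, top plate 4 mm; on top a round knob of 22 mm diameter, 34 mm high; 113 mm tall in all. This point is on its axis half-way up (56.5 mm), z up. About 0.22 kg. It goes over collar and rotor onto the housing's top, and fully down only if the rotor is home.
- mortar: Bystander to leave alone: white mortar bowl, 100 mm wide, 55 mm tall. Its origin is at its underside.
- pestle: Bystander to leave alone: white pestle, 130 mm long rod of 22 mm diameter, lying. Its origin is at its underside.
- amber: Bystander to leave alone: amber glass bottle, 96 mm wide, 160 mm tall. Its origin is at its underside.
- jar1: Bystander to leave alone: glass jar with steel cap, 56 mm wide, 75 mm tall. Its origin is at its underside.
- jar2: Bystander to leave alone: glass jar like jar1. Its origin is at its underside.
- jar3: Bystander to leave alone: glass jar like jar1. Its origin is at its underside.
- spatula: Bystander to leave alone: spatula 190 mm long, lying. Its origin is at its underside.
Things that resemble listed ones, but are neither listed nor needed, are in the scene too. Leave any blue or yellow look-alike of the part that bears cover_mid alone.

How it is judged:
By the outcome, as a careful person would: the job done as asked, in the order asked, and still so for the second after the job is handed in, with the robot touching nothing.
It also fails if it takes over 72 s, if anything falls off the work surface, if the arm or the gripper's body presses on something with over 40 N, if the wrist force passes 120 N, or if a joint passes its speed limit or range.

## Working session

There is one attempt and no reset: what is moved stays moved. The work goes in short steps, Python scripts to look and compute and a tool call to move; the robot and the scene stay as the last step left them, time stands still between calls to the robot, and variables do not carry over. Pictures are saved under pics/ and viewed, at most 10 in all, crops included, and the job is handed in when it is done.

Besides the shell and the picture viewer there is one more tool, called after "Emit:" as name(argument=value, ...), one argument or row to a line, values as JSON. step_arm: Moves the arm, as the interface text tells. Shift numbers are shares of 150 mm and turn numbers shares of 45 degrees, none past 1 either way. Its arguments: {"type":"object","properties":{"series":{"type":"array","items":{"type":"array","items":{"type":"array","items":{"type":"number","minimum":-1,"maximum":1}}}}},"required":["series"]}

```bash
mkdir -p pics; cat > h.py <<'E'
import numpy as np, cv2, pickle
from cell import ctrl
def ray(p,uv):
    d=np.array([(uv[0]-p['cx'])/p['fx'],(uv[1]-p['cy'])/p['fy'],1.]);R=np.array(p['R']);t=np.array(p['t'])
    return -R.T@t, R.T@d
def atz(p,uv,z):
    o,d=ray(p,uv); return o+d*(z-o[2])/d[2]
def proj(p,X):
    c=np.array(p['R'])@np.array(X,float)+np.array(p['t']); return np.array([p['fx']*c[0]/c[2]+p['cx'],p['fy']*c[1]/c[2]+p['cy']])
def save(p,n): cv2.imwrite('pics/'+n,p['img'][:,:,::-1])
E
python3 - <<'E'
from h import *
a=ctrl.get_image('scene');b=ctrl.get_image('top')
save(a,'s1.png');save(b,'t1.png')
pickle.dump((a,b),open('p1.pkl','wb'))
for n,p in(('s',a),('t',b)):
  for k,z in(('rotor_mid',60),('cover_mid',80),('mill_seat',150)):
    for r in ctrl.recognise(p,k)[:4]: print(n,k,np.round(r['centre']),round(r['score'],2),np.round(atz(p,r['centre'],z)))
s=ctrl.read_state();print(s)
E
```

```text
s rotor_mid [266. 172.] 0.8 [ 571. -272.   60.]
s cover_mid [259. 321.] 0.87 [779. 173.  80.]
s cover_mid [376. 338.] 0.71 [588. 321.  80.]
s cover_mid [338. 289.] 0.59 [596. 179.  80.]
s cover_mid [437. 311.] 0.57 [440. 325.  80.]
s mill_seat [295. 242.] 0.89 [644.  70. 150.]
s mill_seat [311. 350.] 0.31 [732. 317. 150.]
t rotor_mid [442. 252.] 0.87 [ 567. -281.   60.]
t cover_mid [288. 166.] 0.84 [764. 145.  80.]
t cover_mid [220. 235.] 0.64 [561. 304.  80.]
t cover_mid [208. 288.] 0.59 [421. 318.  80.]
t cover_mid [278. 235.] 0.57 [573. 153.  80.]
t mill_seat [342. 225.] 0.66 [599.  -9. 150.]
t mill_seat [219. 236.] 0.39 [547. 292. 150.]
{'clock': 0.4, 'qpos': array([ 1.08118441,  0.62853504,  0.03850994,  1.51754006, -0.02698885,
        0.99629824, -0.02001324]), 'qd': array([ 2.42017205e-04, -9.38031122e-04,  3.79751646e-05, -9.43785126e-04,
        8.65627954e-04,  5.99409451e-04,  1.27655952e-03]), 'tau': array([-1.59693722e-03, -5.62669051e+01,  1.22322008e+00, -1.93479323e+01,
        1.07309586e-02,  4.27951731e-03,  1.73845245e-05]), 'eef_pos': array([ 267.28300897, -592.41201585,  211.08112188]), 'tool_rot': array([-3.14133049e+00, -7.63591540e-06,  4.23768518e-01]), 'force': array([0.63717705, 0.56142783, 0.5317056 ]), 'torque': array([0.05075944, 0.00430273, 0.03675052]), 'gripper_force': 0.0, 'width': 85.47484160947725}
```

View pics/s1.png

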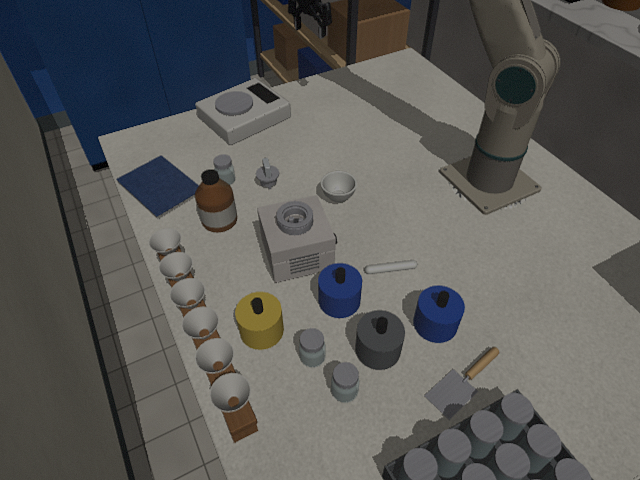

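View pics/t1.png

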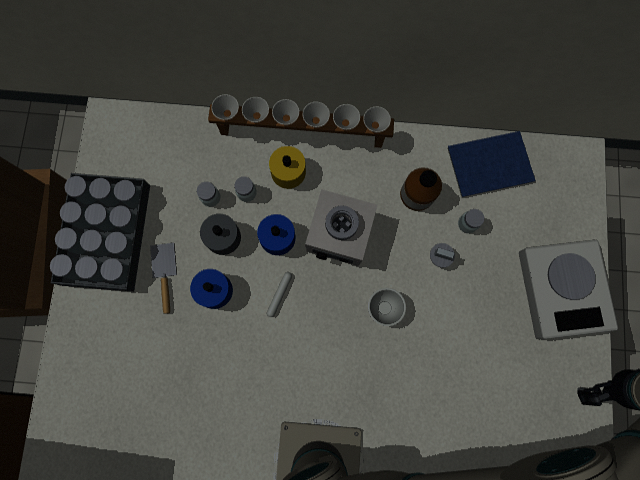

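```bash
python3 - <<'E'
from h import *
a,b=pickle.load(open('p1.pkl','rb'))
c=lambda p,u,v,w,k:cv2.resize(p['img'][v-w:v+w,u-w:u+w],(k,k),interpolation=cv2.INTER_CUBIC)
m=np.hstack([c(b,444,254,20,260),c(b,342,224,20,260),c(b,222,232,20,260)])
n=np.hstack([c(a,267,174,20,260),c(a,295,217,20,260),c(a,380,336,32,260)])
m=np.vstack([m,n]);m=cv2.convertScaleAbs(m,alpha=1.3)
cv2.imwrite('pics/m1.png',m[:,:,::-1])
for p in(a,b): print(p['fx'],p['cx'],p['cy'],-np.array(p['R']).T@p['t'])
E
```

```text
499.23175710676924 317.727980503221 239.8515511854138 [923.77136544 727.44614796 962.73572404]
553.0304378194942 314.5134300979912 225.74440312133396 [ 298.3691402    39.90619382 1494.41430236]
```

View pics/m1.png

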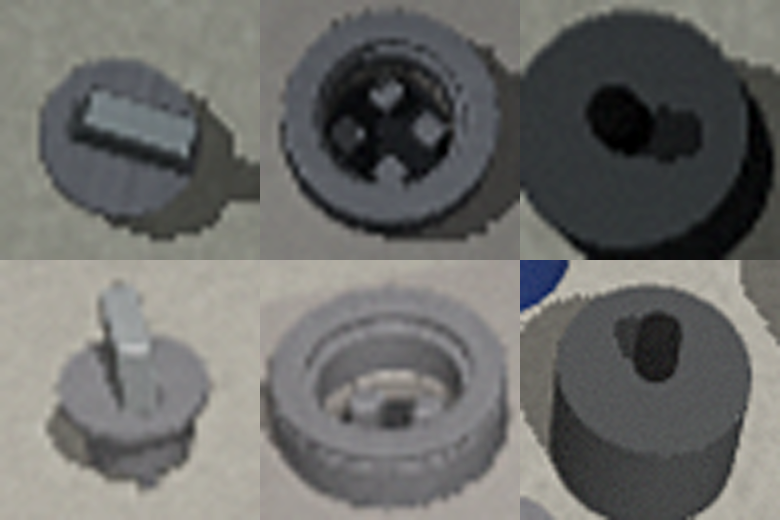

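```bash
python3 - <<'E'
from h import *
a,b=pickle.load(open('p1.pkl','rb'))
P=lambda o,x,y,z,p=b,k=6.5:np.round(atz(p,(o[0]+x/k,o[1]+y/k),z),1)
o=(424,234)
print('rotor bar',P(o,140,122,80),'flange',P(o,118,137,44))
d=(P(o,196,122,80)-P(o,92,90,80))+(P(o,190,155,80)-P(o,85,120,80));print('bar ang',np.degrees(np.arctan2(d[1],d[0])))
o=(247,154);print('scene flange',P(o,134,125,44,a))
o=(322,204);print('collar',P(o,130,116,150))
for u,v in((80,-2),(4,77)):
  d=P(o,130+u/2,133+v/2,121)-P(o,130-u/2,133-v/2,121);print('lobe',np.degrees(np.arctan2(d[1],d[0])))
o=(275,197);print('scene collar',P(o,128,110,150,a))
o=(202,212);print('cover',P(o,113,128,79));print('cover scene',P((348,304),131,110,79,a,260/64))
E
```

```text
rotor bar [ 562.7 -284.4   80. ] flange [ 562.5 -283.9   44. ]
bar ang -103.45703038239097
scene flange [ 562.2 -282.1   44. ]
collar [606.5  -8.5 150. ]
lobe -83.96231747857719
lobe -172.92107839538778
scene collar [606.4  -7.5 150. ]
cover [570.  306.3  79. ]
cover scene [571.1 310.3  79. ]
```

```bash
cat >> h.py <<'E'
from scipy.spatial.transform import Rotation as Ro
def plan(pos,yaw,g,n=None,s=None,start=None):
    """rows to reach TCP pos / yaw(deg) pointing down, from the present pose; extra waypoint chaining by start"""
    if start is None:
        s=ctrl.read_state(); start=(np.array(s['eef_pos']),np.degrees(s['tool_rot'][2]))
    p,y=np.array(start[0],float),start[1]; pos=np.array(pos,float)
    dy=(yaw-y+180)%360-180
    k=max(int(np.ceil(np.linalg.norm(pos-p)/46)),int(np.ceil(abs(dy)/8.4)),n or 1)
    for i in range(k):
        R=(Ro.from_euler('z',y,degrees=True)*Ro.from_euler('x',180,degrees=True)).as_matrix()
        t=np.round(R.T@((pos-p)/(k-i))/150,3); a=round(-dy/45/k,3)
        print([0,0,a,*[float(v) for v in t],g],end=',')
        p=p+R@t*150; y-=a*45
    print(); return p,y
def st():
    s=ctrl.read_state();print(round(s['clock'],2),np.round(s['eef_pos'],1),np.round(np.degrees(s['tool_rot']),1),np.round(s['force'],1),round(s['width'],1),s['gripper_force'])
E
python3 - <<'E'
from h import *
plan((563,-284,230),76.5,0.3)
E
```

```text
[0, 0, np.float64(-0.116), 0.264, -0.106, -0.013, 0.3],[0, 0, np.float64(-0.116), 0.273, -0.082, -0.013, 0.3],[0, 0, np.float64(-0.116), 0.279, -0.057, -0.013, 0.3],[0, 0, np.float64(-0.116), 0.283, -0.031, -0.012, 0.3],[0, 0, np.float64(-0.116), 0.285, -0.005, -0.013, 0.3],[0, 0, np.float64(-0.116), 0.284, 0.021, -0.012, 0.3],[0, 0, np.float64(-0.116), 0.281, 0.046, -0.013, 0.3],[0, 0, np.float64(-0.116), 0.276, 0.072, -0.012, 0.3],[0, 0, np.float64(-0.116), 0.268, 0.097, -0.013, 0.3],[0, 0, np.float64(-0.116), 0.258, 0.12, -0.012, 0.3],
```

Emit:
step_arm(
  series=[
    [[0,0,-0.116,0.264,-0.106,-0.013,0.3],[0,0,-0.116,0.273,-0.082,-0.013,0.3],[0,0,-0.116,0.279,-0.057,-0.013,0.3],[0,0,-0.116,0.283,-0.031,-0.012,0.3],[0,0,-0.116,0.285,-0.005,-0.013,0.3],[0,0,-0.116,0.284,0.021,-0.012,0.3],[0,0,-0.116,0.281,0.046,-0.013,0.3],[0,0,-0.116,0.276,0.072,-0.012,0.3],[0,0,-0.116,0.268,0.097,-0.013,0.3],[0,0,-0.116,0.258,0.12,-0.012,0.3],[0,0,0,0,0,0,0.3],[0,0,0,0,0,0,0.3]],
  ],
)

```text
clock: 1.6
eef_pos: [563.6, -283.0, 230.0]
tool_rot: [-3.142, -0.0, 1.337]
force: [-0.6, -0.2, 0.2]
width: 59.5
gripper_force: 0.0
```

```bash
sed -i 's/a=round(-dy\/45\/k,3)/a=float(round(-dy\/45\/k,3))/' h.py; python3 - <<'E'
from h import *
st()
p=ctrl.get_image('wrist');save(p,'w1.png');pickle.dump(p,open('w1.pkl','wb'))
print(p['fx'],p['cx'],p['cy'],-np.array(p['R']).T@p['t'],proj(p,(563,-284,80)))
E
```

```text
1.6 [ 563.6 -283.   230. ] [-180.    -0.    76.6] [-0.6 -0.2  0.2] 59.5 0.0
381.92974060403907 322.02657705429965 235.71138743577723 [ 581.03453078 -214.33052845  391.74368599] [320.15565547 213.60555354]
```

View pics/w1.png

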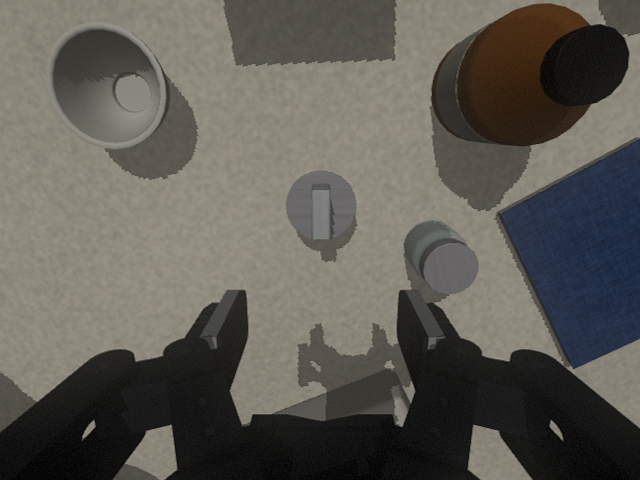

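```bash
python3 - <<'E'
from h import *
e=plan((563,-284,52),76.6,0.3,n=5)
E
```

```text
[0, 0, -0.001, 0.001, 0.001, 0.237, 0.3],[0, 0, -0.001, 0.001, 0.0, 0.237, 0.3],[0, 0, -0.001, 0.001, 0.001, 0.237, 0.3],[0, 0, -0.001, 0.001, 0.0, 0.238, 0.3],[0, 0, -0.001, 0.002, 0.001, 0.237, 0.3],
```

Emit:
step_arm(
  series=[
    [[0,0,0,0,0,0.237,0.3],[0,0,0,0,0,0.237,0.3],[0,0,0,0,0,0.237,0.3],[0,0,0,0,0,0.237,0.3],[0,0,0,0,0,0.237,0.3],[0,0,0,0,0,0,0.3],[0,0,0,0,0,0,0.3],[0,0,0,0,0,0,1],[0,0,0,0,0,0,1],[0,0,0,0,0,0,1],[0,0,0,0,0,0,1],[0,0,0,0,0,0,1]],
  ],
)

```text
clock: 2.85
eef_pos: [563.7, -284.5, 54.2]
tool_rot: [3.14, 0.001, 1.335]
force: [-1.2, 0.6, 6.3]
width: 13.4
gripper_force: 58.9
```

```bash
python3 - <<'E'
from h import *
st()
p=ctrl.get_image('wrist');save(p,'w2.png');pickle.dump(p,open('w2.pkl','wb'))
E
```

```text
2.85 [ 563.7 -284.5   54.2] [179.9   0.   76.5] [-1.2  0.6  6.3] 13.4 58.94427822232956
```

View pics/w2.png

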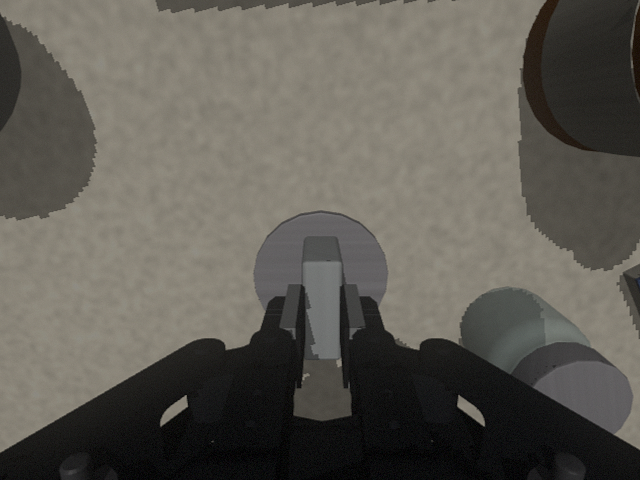

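```bash
python3 - <<'E'
from h import *
p=pickle.load(open('w2.pkl','rb'));s=ctrl.read_state();y=s['tool_rot'][2];c=np.array(s['eef_pos'])
T=np.array([[np.cos(y),np.sin(y),0],[np.sin(y),-np.cos(y),0],[0,0,-1]])
for uv,z in(((322,262),80),((322,358),80),((321,211.5),38),((321,212),44),((254,270),44),((388,270),44)): print(uv,np.round(T@(atz(p,uv,z)-c),1))
print(T@(-np.array(p['R']).T@p['t']-c))
d=plan((563,-284,235),76.6,1,n=5)
e=plan((606.5,-8,235),51.5,1,start=d)
E
```

```text
(322, 262) [ 20.7   1.1 -25.8]
(322, 358) [-21.    1.1 -25.8]
(321, 211.5) [30.8  0.7 16.2]
(321, 212) [31.9  0.7 10.2]
(254, 270) [  3.3 -31.5  10.2]
(388, 270) [ 3.3 33.  10.2]
[  70.97777463    0.74879894 -161.67336857]
[0, 0, -0.001, 0.001, -0.001, -0.241, 1],[0, 0, -0.001, 0.0, -0.001, -0.241, 1],[0, 0, -0.001, 0.001, -0.001, -0.241, 1],[0, 0, -0.001, 0.0, -0.001, -0.241, 1],[0, 0, -0.001, 0.001, -0.001, -0.242, 1],
[0, 0, 0.08, 0.265, -0.02, 0.0, 1],[0, 0, 0.08, 0.264, -0.037, 0.0, 1],[0, 0, 0.08, 0.261, -0.053, 0.0, 1],[0, 0, 0.08, 0.257, -0.07, 0.0, 1],[0, 0, 0.08, 0.252, -0.085, 0.0, 1],[0, 0, 0.08, 0.246, -0.101, 0.0, 1],[0, 0, 0.08, 0.239, -0.117, 0.0, 1],
```

```bash
python3 - <<'E'
from h import *
e=plan((563,-63,235),51.5,1,start=(np.array([563,-284,235.]),76.6))
E
```

```text
[0, 0, 0.112, 0.287, -0.068, -0.0, 1],[0, 0, 0.112, 0.279, -0.093, -0.0, 1],[0, 0, 0.112, 0.27, -0.118, -0.0, 1],[0, 0, 0.112, 0.259, -0.141, -0.0, 1],[0, 0, 0.112, 0.246, -0.163, -0.0, 1],
```

Emit:
step_arm(
  series=[
    [[0,0,0,0,0,-0.1,1],[0,0,0,0,0,-0.241,1],[0,0,0,0,0,-0.241,1],[0,0,0,0,0,-0.241,1],[0,0,0,0,0,-0.241,1],[0,0,0,0,0,-0.142,1]],
  ],
)

```text
clock: 3.5
eef_pos: [564.0, -284.3, 237.5]
tool_rot: [3.137, 0.001, 1.335]
force: [0.7, 0.0, -2.5]
width: 13.6
gripper_force: 59.2
```

Emit:
step_arm(
  series=[
    [[0,0,0.112,0.287,-0.068,0,1],[0,0,0.112,0.279,-0.093,0,1],[0,0,0.112,0.27,-0.118,0,1],[0,0,0.112,0.259,-0.141,0,1],[0,0,0.112,0.246,-0.163,0,1],[0,0,0,0,0,0,1],[0,0,0,0,0,0,1],[0,0,0,0,0,0,1]],
  ],
)

```text
clock: 4.3
eef_pos: [563.2, -64.2, 233.8]
tool_rot: [3.141, 0.001, 0.894]
force: [-0.4, -0.6, -3.6]
width: 13.5
gripper_force: 59.2
```

```bash
python3 - <<'E'
from h import *
st()
p=ctrl.get_image('wrist');save(p,'w3.png');pickle.dump(p,open('w3.pkl','wb'))
u,v=np.round(proj(p,(606.5,-8,150))).astype(int);print(u,v)
c=cv2.resize(p['img'][v-80:v+100,u-120:u+120],(800,600),interpolation=cv2.INTER_CUBIC)
c=cv2.convertScaleAbs(c,alpha=1.5);cv2.imwrite('pics/w3c.png',c[:,:,::-1])
E
```

```text
4.3 [563.2 -64.2 233.8] [180.    0.   51.2] [-0.4 -0.6 -3.6] 13.5 59.22772017074749
318 125
```

View pics/w3c.png

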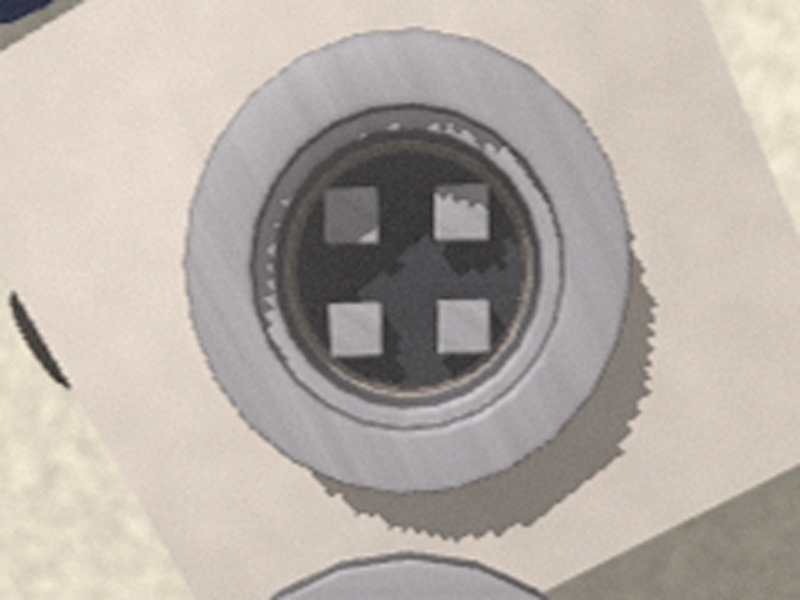

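```bash
python3 - <<'E'
from h import *
p=pickle.load(open('w3.pkl','rb'));s=ctrl.read_state();y=s['tool_rot'][2];c=np.array(s['eef_pos'])
o=np.array([318-120,125-80.])
f=lambda u,v,z:atz(p,o+np.array([u,v])*.3,z)
for z,q in((150,[(407,28),(407,493),(184,260),(630,260)]),(150,[(407,103),(407,430),(251,266),(564,266)])):
  X=np.array([f(*k,z) for k in q]);print(np.round([(X[0]+X[1])/2,(X[2]+X[3])/2],1),np.linalg.norm(X[0]-X[1]),np.linalg.norm(X[2]-X[3]))
Q=[f(*k,121) for k in((351,215),(462,213),(356,330),(464,326))]
print('drive c',np.round(np.mean(Q,0),1))
for i,j in((0,1),(2,3),(0,2),(1,3)):
  d=Q[j]-Q[i];print(np.degrees(np.arctan2(d[1],d[0]))%90)
E
```

```text
[[607.   -9.9 150. ]
 [608.3  -8.3 150. ]] 82.68594505064978 82.46979389952713
[[607.  -10.  150. ]
 [607.7  -9.2 150. ]] 58.22360205446853 57.95053247166716
drive c [607.  -10.1 121. ]
52.25302888776899
53.33203567693279
53.101533495317156
52.95322742775173
```

```bash
python3 - <<'E'
from h import *
e=plan((606.8,-8.9,212),52.9,1,n=3)
E
```

```text
[0, 0, -0.013, 0.157, -0.002, 0.048, 1],[0, 0, -0.013, 0.157, -0.001, 0.048, 1],[0, 0, -0.013, 0.158, 0.001, 0.048, 1],
```

Emit:
step_arm(
  series=[
    [[0,0,-0.013,0.157,-0.002,0.048,1],[0,0,-0.013,0.157,-0.001,0.048,1],[0,0,-0.013,0.158,0.001,0.048,1],[0,0,0,0,0,0,1],[0,0,0,0,0,0,1],[0,0,0,0,0,0,1],[0,0,0,0,0,0,1]],
  ],
)

```text
clock: 5.05
eef_pos: [606.6, -8.9, 212.0]
tool_rot: [3.141, 0.001, 0.923]
force: [-0.1, -1.2, -3.2]
width: 13.7
gripper_force: 59.3
```

```bash
python3 - <<'E'
from h import *
st()
e=plan((606.8,-8.9,180),52.9,1,n=4)
E
```

```text
5.05 [606.6  -8.9 212. ] [180.    0.   52.9] [-0.1 -1.2 -3.2] 13.7 59.2506714456249
[0, 0, -0.0, 0.0, 0.0, 0.053, 1],[0, 0, -0.0, 0.0, 0.0, 0.053, 1],[0, 0, -0.0, 0.001, 0.001, 0.054, 1],[0, 0, -0.0, 0.0, 0.0, 0.053, 1],
```

Emit:
step_arm(
  series=[
    [[0,0,0,0,0,0.05,1],[0,0,0,0,0,0.05,1],[0,0,0,0,0,0.013,1],[0,0,0,0,0,0.013,1],[0,0,0,0,0,0.013,1],[0,0,0,0,0,0.013,1],[0,0,0,0,0,0.013,1],[0,0,0,0,0,0.013,1],[0,0,0,0,0,0,1],[0,0,0,0,0,0,1]],
  ],
)

```text
clock: 6.05
eef_pos: [606.9, -7.2, 185.0]
tool_rot: [3.142, -0.0, 0.926]
force: [0.2, 0.1, -2.9]
width: 13.3
gripper_force: 59.2
```

```bash
python3 - <<'E'
from h import *
st()
ctrl.get_image('top');st();print(ctrl.read_state()['torque'])
E
```

```text
6.05 [606.9  -7.2 185. ] [180.  -0.  53.] [ 0.2  0.1 -2.9] 13.3 59.24920768069569
6.1 [607.   -7.1 185.1] [180.  -0.  53.] [ 0.   0.7 -3.5] 14.0 59.24954468559008
[0.03430791 0.02526155 0.02406475]
```

Emit:
step_arm(
  series=[
    [[0,0,0,-0.009,0.007,0,1],[0,0,0,0,0,0,1],[0,0,0,0,0,0.013,1],[0,0,0,0,0,0,1],[0,0,0,0,0,0,1]],
  ],
)

```text
clock: 6.6
eef_pos: [606.8, -8.8, 182.9]
tool_rot: [-3.141, 0.0, 0.926]
force: [-0.1, -0.1, -3.3]
width: 13.5
gripper_force: 59.2
```

Emit:
step_arm(
  series=[
    [[0,0,0,0,0,0.013,1],[0,0,0,0,0,0.013,1],[0,0,0,0,0,0.013,1],[0,0,0,0,0,0,1],[0,0,0,0,0,0,1]],
  ],
)

```text
clock: 7.1
eef_pos: [606.9, -8.9, 177.1]
tool_rot: [-3.141, 0.0, 0.926]
force: [-0.2, -0.1, -3.1]
width: 13.8
gripper_force: 59.2
```

Emit:
step_arm(
  series=[
    [[0,0,0,0,0,0.013,1],[0,0,0,0,0,0.013,1],[0,0,0,0,0,0,1],[0,0,0,0,0,0,1],[0,0,0,0,0,0,1]],
  ],
)

```text
clock: 7.6
eef_pos: [607.0, -8.9, 173.3]
tool_rot: [3.141, -0.0, 0.926]
force: [-0.5, 0.3, -4.1]
width: 13.5
gripper_force: 59.2
```

Emit:
step_arm(
  series=[
    [[0,0,0,0,0,0.013,1],[0,0,0,0,0,0.013,1],[0,0,0,0,0,0,1],[0,0,0,0,0,0,1],[0,0,0,0,0,0,1]],
  ],
)

```text
clock: 8.1
eef_pos: [607.0, -8.8, 169.4]
tool_rot: [3.142, -0.0, 0.926]
force: [-0.8, 0.1, -3.6]
width: 13.8
gripper_force: 59.2
```

Emit:
step_arm(
  series=[
    [[0,0,0,0,0,0.013,1],[0,0,0,0,0,0.007,1],[0,0,0,0,0,0,1],[0,0,0,0,0,0,1],[0,0,0,0,0,0,1]],
  ],
)

```text
clock: 8.6
eef_pos: [606.9, -8.7, 166.5]
tool_rot: [-3.142, -0.0, 0.926]
force: [-0.9, 0.7, 0.1]
width: 13.4
gripper_force: 59.6
```

Emit:
step_arm(
  series=[
    [[0,0,0,0,0,0.005,1],[0,0,0,0,0,0,1],[0,0,0,0,0,0,1]],
  ],
)

```text
clock: 8.9
eef_pos: [606.8, -8.6, 166.3]
tool_rot: [-3.142, -0.0, 0.926]
force: [-3.2, 0.8, 4.7]
width: 13.8
gripper_force: 60.3
```

Emit:
step_arm(
  series=[
    [[0,0,0,0,0,-0.004,0.3],[0,0,0,0,0,0,0.3],[0,0,0,0,0,0,0.3],[0,0,0,0,0,0,0.3],[0,0,0,0,0,-0.1,0.3],[0,0,0,0,0,-0.2,0.3],[0,0,0,0,0,-0.3,0.3],[0,0,0,0,0,-0.3,0.3],[0,0,0,0,0,0,0.3]],
  ],
)

```text
clock: 9.8
eef_pos: [611.0, -8.7, 308.0]
tool_rot: [3.131, -0.008, 0.925]
force: [0.2, 0.7, -0.3]
width: 59.8
gripper_force: 0.0
```

```bash
python3 - <<'E'
from h import *
st()
a=ctrl.get_image('scene');w=ctrl.get_image('wrist')
c=lambda p,u,v,w:cv2.resize(p['img'][v-w:v+w,u-w:u+w],(400,400),interpolation=cv2.INTER_CUBIC)
u,v=np.round(proj(w,(607,-9,150))).astype(int);print(u,v)
m=np.hstack([c(a,295,212,24),c(w,u,v,70)]);cv2.imwrite('pics/m2.png',m[:,:,::-1])
e=plan((570,240,300),90,0.3)
E
```

```text
9.8 [611.   -8.7 308. ] [179.4  -0.5  53. ] [ 0.2  0.7 -0.3] 59.8 0.0
318 214
[0, 0, -0.137, 0.196, -0.2, 0.003, 0.3],[0, 0, -0.137, 0.216, -0.177, 0.003, 0.3],[0, 0, -0.137, 0.234, -0.153, 0.002, 0.3],[0, 0, -0.137, 0.249, -0.127, 0.003, 0.3],[0, 0, -0.137, 0.261, -0.1, 0.002, 0.3],[0, 0, -0.137, 0.271, -0.071, 0.003, 0.3],
```

View pics/m2.png

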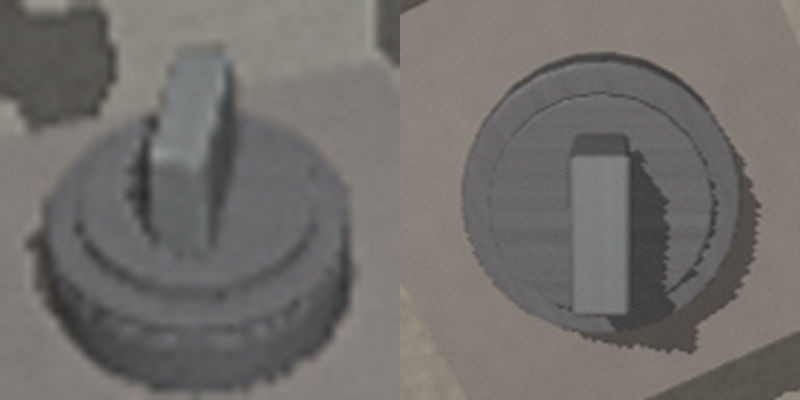

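The rotor is home: its flange lies flat on the rim and is concentric with it, and the bar stands at about (600,230) in the right crop. Next is the cover.

Emit:
step_arm(
  series=[
    [[0,0,-0.137,0.196,-0.2,0.003,0.3],[0,0,-0.137,0.216,-0.177,0.003,0.3],[0,0,-0.137,0.234,-0.153,0.002,0.3],[0,0,-0.137,0.249,-0.127,0.003,0.3],[0,0,-0.137,0.261,-0.1,0.002,0.3],[0,0,-0.137,0.271,-0.071,0.003,0.3],[0,0,0,0,0,0,0.3],[0,0,0,0,0,0,0.3],[0,0,0,0,0,0,0.3]],
  ],
)

```text
clock: 10.8
eef_pos: [569.4, 238.1, 297.5]
tool_rot: [-3.14, 0.002, 1.569]
force: [0.8, 0.2, 0.1]
width: 59.8
gripper_force: 0.0
```

```bash
python3 - <<'E'
from h import *
st()
p=ctrl.get_image('wrist');save(p,'w4.png');pickle.dump(p,open('w4.pkl','wb'))
print(proj(p,(570,308,79)),proj(p,(570,308,113)))
E
```

```text
10.8 [569.4 238.1 297.5] [-1.799e+02  1.000e-01  8.990e+01] [0.8 0.2 0.1] 59.8 0.0
[321.7354541  124.12297161] [321.66703739 124.23913676]
```

View pics/w4.png

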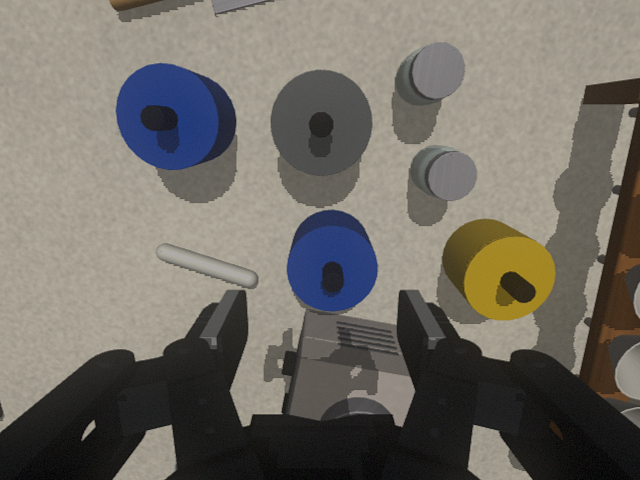

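```bash
python3 - <<'E'
from h import *
e=plan((570,307.5,270),90,0.3)
e=plan((570,307.5,84),90,0.3,start=e)
E
```

```text
[0, 0, -0.002, 0.232, 0.001, 0.093, 0.3],[0, 0, -0.002, 0.232, 0.0, 0.093, 0.3],
[0, 0, 0.0, 0.0, 0.0, 0.248, 0.3],[0, 0, 0.0, 0.0, 0.0, 0.248, 0.3],[0, 0, 0.0, 0.0, 0.0, 0.248, 0.3],[0, 0, 0.0, 0.0, 0.0, 0.248, 0.3],[0, 0, 0.0, 0.0, 0.0, 0.248, 0.3],
```

Emit:
step_arm(
  series=[
    [[0,0,0,0.232,0,0.093,0.3],[0,0,0,0.232,0,0.093,0.3],[0,0,0,0,0,0.248,0.3],[0,0,0,0,0,0.248,0.3],[0,0,0,0,0,0.248,0.3],[0,0,0,0,0,0.248,0.3],[0,0,0,0,0,0.148,0.3],[0,0,0,0,0,0,0.3],[0,0,0,0,0,0,0.3],[0,0,0,0,0,0,0.3]],
  ],
)

```text
clock: 11.85
eef_pos: [570.8, 309.8, 101.8]
tool_rot: [3.139, -0.002, 1.57]
force: [0.4, 0.4, 0.1]
width: 60.0
gripper_force: 0.0
```

```bash
python3 - <<'E'
from h import *
st()
e=plan((570,307.5,85),90,0.3,n=2)
E
```

```text
11.85 [570.8 309.8 101.8] [ 1.798e+02 -1.000e-01  9.000e+01] [0.4 0.4 0.1] 60.0 0.0
[0, 0, -0.0, -0.008, -0.003, 0.056, 0.3],[0, 0, -0.0, -0.008, -0.003, 0.056, 0.3],
```

Emit:
step_arm(
  series=[
    [[0,0,0,-0.008,-0.003,0.056,0.3],[0,0,0,-0.008,-0.003,0.056,0.3],[0,0,0,0,0,0,0.3],[0,0,0,0,0,0,0.3],[0,0,0,0,0,0,1],[0,0,0,0,0,0,1],[0,0,0,0,0,0,1],[0,0,0,0,0,0,1],[0,0,0,0,0,0,1]],
  ],
)

```text
clock: 12.75
eef_pos: [568.4, 307.5, 83.6]
tool_rot: [3.141, -0.0, 1.571]
force: [-1.5, 0.1, 4.3]
width: 19.0
gripper_force: 58.6
```

```bash
python3 - <<'E'
from h import *
st()
p=ctrl.get_image('wrist');pickle.dump(p,open('w5.pkl','wb'));save(p,'w5.png')
s=ctrl.read_state()
# grey plate front arc / knob
e=plan((570,307.5,310),90,1)
e=plan((607,-9,310),90,1,start=e)
E
```

```text
12.75 [568.4 307.5  83.6] [180.  -0.  90.] [-1.5  0.1  4.3] 19.0 58.58060538768768
[0, 0, 0.0, 0.0, 0.002, -0.302, 1],[0, 0, 0.0, 0.0, 0.002, -0.302, 1],[0, 0, 0.0, 0.0, 0.002, -0.302, 1],[0, 0, 0.0, 0.0, 0.002, -0.302, 1],[0, 0, 0.0, 0.0, 0.003, -0.302, 1],
[0, 0, 0.0, -0.301, 0.035, 0.0, 1],[0, 0, 0.0, -0.301, 0.035, 0.0, 1],[0, 0, 0.0, -0.302, 0.035, 0.0, 1],[0, 0, 0.0, -0.301, 0.035, 0.0, 1],[0, 0, 0.0, -0.302, 0.035, 0.0, 1],[0, 0, 0.0, -0.301, 0.035, 0.0, 1],[0, 0, 0.0, -0.302, 0.035, 0.0, 1],
```

View pics/w5.png

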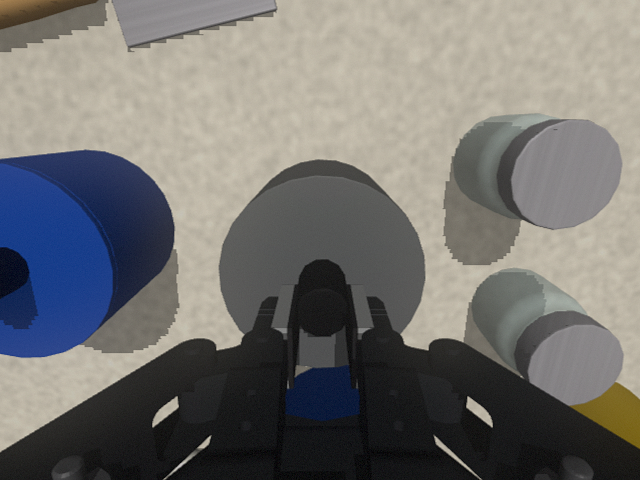

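Emit:
step_arm(
  series=[
    [[0,0,0,0,0,-0.1,1],[0,0,0,0,0,-0.302,1],[0,0,0,0,0,-0.302,1],[0,0,0,0,0,-0.302,1],[0,0,0,0,0,-0.302,1],[0,0,0,0,0,-0.202,1],[0,0,0,0,0,0,1],[0,0,0,0,0,0,1]],
  ],
)

```text
clock: 13.6
eef_pos: [568.3, 307.0, 310.1]
tool_rot: [3.141, -0.0, 1.571]
force: [-0.3, 0.4, -3.9]
width: 18.9
gripper_force: 59.3
```

```bash
python3 - <<'E'
from h import *
p=pickle.load(open('w5.pkl','rb'));c=np.array([568.4,307.5,0])
print(atz(p,(322,176),79)-c,atz(p,(322,313),113)-c,[atz(p,(u,270),79)-c for u in(220,425)])
st()
e=plan((607,-9,312),90,1,n=9)
E
```

```text
[ 0.89819355 48.82572151 79.        ] [  0.92402583   0.895042   113.        ] [array([-46.56487242,   5.1566499 ,  79.        ]), array([48.94058016,  5.22934549, 79.        ])]
13.6 [568.3 307.  310.1] [180.  -0.  90.] [-0.3  0.4 -3.9] 18.9 59.27034258842468
[0, 0, 0.0, -0.234, 0.029, -0.001, 1],[0, 0, 0.0, -0.234, 0.029, -0.001, 1],[0, 0, 0.0, -0.234, 0.028, -0.002, 1],[0, 0, 0.0, -0.234, 0.029, -0.001, 1],[0, 0, 0.0, -0.234, 0.028, -0.002, 1],[0, 0, 0.0, -0.234, 0.029, -0.001, 1],[0, 0, 0.0, -0.234, 0.028, -0.002, 1],[0, 0, 0.0, -0.234, 0.029, -0.001, 1],[0, 0, 0.0, -0.235, 0.028, -0.002, 1],
```

Emit:
step_arm(
  series=[
    [[0,0,0,-0.234,0.029,-0.001,1],[0,0,0,-0.234,0.029,-0.001,1],[0,0,0,-0.234,0.028,-0.001,1],[0,0,0,-0.234,0.029,-0.001,1],[0,0,0,-0.234,0.028,-0.001,1],[0,0,0,-0.234,0.029,-0.001,1],[0,0,0,-0.234,0.028,-0.001,1],[0,0,0,-0.234,0.029,-0.001,1],[0,0,0,-0.234,0.028,-0.001,1],[0,0,0,0,0,0,1],[0,0,0,0,0,0,1],[0,0,0,0,0,0,1]],
  ],
)

```text
clock: 14.8
eef_pos: [606.2, -7.4, 309.6]
tool_rot: [-3.139, -0.001, 1.573]
force: [-0.0, 0.4, -3.2]
width: 18.8
gripper_force: 59.2
```

```bash
python3 - <<'E'
from h import *
st()
e=plan((606.8,-8.9,245),90,1,n=4)
E
```

```text
14.8 [606.2  -7.4 309.6] [-1.798e+02 -1.000e-01  9.010e+01] [-0.   0.4 -3.2] 18.8 59.22486662864685
[0, 0, 0.001, -0.003, 0.001, 0.108, 1],[0, 0, 0.001, -0.002, 0.001, 0.108, 1],[0, 0, 0.001, -0.003, 0.001, 0.107, 1],[0, 0, 0.001, -0.002, 0.001, 0.108, 1],
```

Emit:
step_arm(
  series=[
    [[0,0,0,-0.003,0.001,0.108,1],[0,0,0,-0.002,0.001,0.108,1],[0,0,0,-0.003,0.001,0.108,1],[0,0,0,-0.002,0.001,0.108,1],[0,0,0,0,0,0,1],[0,0,0,0,0,0,1],[0,0,0,0,0,0,1]],
  ],
)

```text
clock: 15.5
eef_pos: [608.3, -9.3, 247.1]
tool_rot: [3.14, -0.0, 1.572]
force: [0.3, 0.1, -2.2]
width: 19.1
gripper_force: 59.2
```

```bash
python3 - <<'E'
from h import *
st()
e=plan((606.8,-8.9,210),90,1,n=4)
E
```

```text
15.5 [608.3  -9.3 247.1] [179.9  -0.   90.1] [ 0.3  0.1 -2.2] 19.1 59.165940284729004
[0, 0, 0.0, 0.001, -0.003, 0.062, 1],[0, 0, 0.0, 0.001, -0.002, 0.062, 1],[0, 0, 0.0, 0.0, -0.003, 0.062, 1],[0, 0, 0.0, 0.001, -0.002, 0.061, 1],
```

Emit:
step_arm(
  series=[
    [[0,0,0,0,-0.006,0,1],[0,0,0,0,-0.004,0.03,1],[0,0,0,0,0,0.05,1],[0,0,0,0,0,0.05,1],[0,0,0,0,0,0.05,1],[0,0,0,0,0,0.05,1],[0,0,0,0,0,0,1],[0,0,0,0,0,0,1],[0,0,0,0,0,0,1]],
  ],
)

```text
clock: 16.4
eef_pos: [606.6, -10.1, 212.0]
tool_rot: [3.141, -0.0, 1.571]
force: [-0.4, 0.2, -2.7]
width: 18.8
gripper_force: 59.2
```

Home should be at TCP z of about 203.6.

Emit:
step_arm(
  series=[
    [[0,0,0,0.005,0,0.02,1],[0,0,0,0,0,0.015,1],[0,0,0,0,0,0.013,1],[0,0,0,0,0,0,1],[0,0,0,0,0,0,1],[0,0,0,0,0,0,1]],
  ],
)

```text
clock: 17.0
eef_pos: [606.3, -9.4, 204.6]
tool_rot: [3.141, -0.0, 1.571]
force: [-0.3, 0.3, -2.6]
width: 19.0
gripper_force: 59.2
```

Emit:
step_arm(
  series=[
    [[0,0,0,0,0,0.006,1],[0,0,0,0,0,0.005,1],[0,0,0,0,0,0,1],[0,0,0,0,0,0,1]],
  ],
)

```text
clock: 17.4
eef_pos: [606.3, -9.4, 203.6]
tool_rot: [3.141, 0.0, 1.571]
force: [-2.3, -0.6, 5.5]
width: 18.9
gripper_force: 60.2
```

Contact came at 203.6, where the cover is fully down. I'll release it, rise and back off.

Emit:
step_arm(
  series=[
    [[0,0,0,0,0,-0.005,0.3],[0,0,0,0,0,0,0.3],[0,0,0,0,0,0,0.3],[0,0,0,0,0,0,0.3],[0,0,0,0,0,-0.1,0.3],[0,0,0,0,0,-0.25,0.3],[0,0,0,0,0,-0.3,0.3],[0,0,0,-0.3,0,0,0.3],[0,0,0,-0.3,0,0,0.3],[0,0,0,0,0,0,0.3],[0,0,0,0,0,0,0.3]],
  ],
)

```text
clock: 18.5
eef_pos: [606.0, -101.0, 300.8]
tool_rot: [-3.141, -0.0, 1.568]
force: [0.2, 1.0, 0.4]
width: 59.8
gripper_force: 0.0
```

```bash
python3 - <<'E'
from h import *
st()
a=ctrl.get_image('scene');w=ctrl.get_image('wrist')
c=lambda p,u,v,w:cv2.resize(p['img'][v-w:v+w,u-w:u+w],(400,400),interpolation=cv2.INTER_CUBIC)
m=np.hstack([c(a,295,220,60),cv2.resize(w['img'],(400,400))]);cv2.imwrite('pics/m3.png',m[:,:,::-1])
E
```

```text
18.5 [ 606.  -101.   300.8] [-180.    -0.    89.8] [0.2 1.  0.4] 59.8 0.0
```

View pics/m3.png

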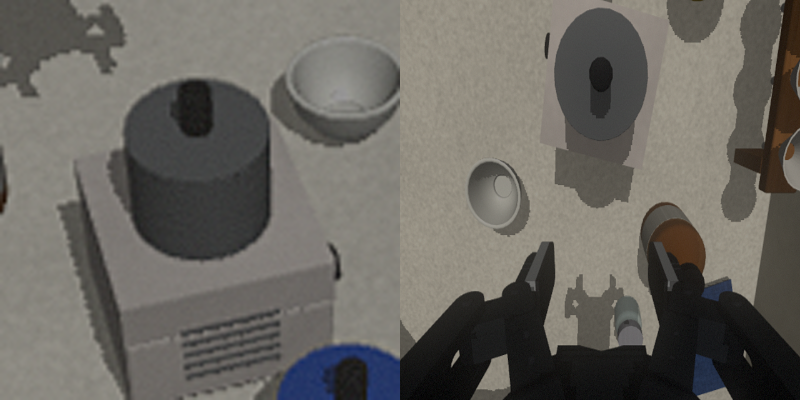

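The grey cover sits flat on the housing, with its knob at (195,105) in the left crop. The gripper is clear of everything.

```bash
python3 -c "
from cell import ctrl
print(ctrl.finish_job())"
```

```text
the job is handed in; nothing more can be done
None
```

The rotor is seated home in the drive with its flange on the collar, the grey cover is flat on the housing over it, and the job was handed in at about 18.6 s with no bystanders touched.

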